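# Turn over the upside-down sample cup with the stage loader

## Robot

A 6-joint arm with a two-finger parallel gripper is mounted at the origin on the work surface. World frame = base frame: x ahead of the robot, y to its left, z up, the work surface at z = 0. Lengths are in m, angles in rad, forces in N, time in s.
With the tool pointing down it reaches from about 0.325 to 0.775 m from the base axis. Payload 9.3 kg.
Tool frame: the origin (TCP) lies on the centre line of the jaws, within the pads' length; the fingertips stand 8 mm ahead of it and the grasp point (between the pads) lies 11 mm behind it; z points along the fingers, x is the direction in which the jaws open and shut, and the axes are right-handed (so a half turn about z gives the same grasp; the last joint's range is limited). The gripper opens to 85 mm and grips with 20 to 120 N. Pads are 22 mm wide; open, the fingers measure 114 mm over their backs; the gripper's body (76 mm by 85 mm) begins 54 mm behind the grasp point. The pads swing forward as they close: fully open they stand 13 mm farther back than shut.
Start: joints at [-1.471, 0.259, 0.021, 1.334, 0, 1.418], TCP at [0.138, -0.533, 0.215] pointing down, gripper open.
Joint ranges: [-3.04, 3.04], [-0.91, 1.82], [-1.04, 1.36], [-1.92, 1.95], [-1.52, 1.45], [-3.14, 3.14]. Speed limits (rad/s): [2.22, 2.22, 2.79, 3.14, 3.14, 3.14].

## Interface

Orientations are given as a rotation vector (axis times angle).
In Python, from station import read_state, grab_frame, job_done, find_in, masks_of, place_of gives the robot as it stands.
- The arm moves only by the tool send_rows, never from a script. Its argument "plan" is a list of rows, each a list of 5 numbers: the shift along the world's x, y, z in mm, then the turn about the world's z in degrees, then the gripper command: -1 is shut, 1 is fully open, values between are in proportion. In form: [[x, y, z, twist, jaw], ...]. A call has 1 to 5 rows; each row shifts and turns the commanded pose from where the row before left it; what a row does not reach is not made up. A row lasts 1/12 s, in which the tool goes at most 41.7 mm and 7.16 degrees, less where a joint would pass 70% of its speed; a pose out of reach is approached as far as the arm can. A call with a gripper value outside its range is refused whole. The fingers move at their own pace and stop on an object; "grip_force" is the grip in N (left out, the last holds). Time passes only in rows, so rows that do not move let the fingers close. It gives the time, the measured TCP pose, the force and the opening at its end, in the units of the state.
- read_state(): the state, without advancing time (a new reading comes with each control period).
- grab_frame(name): name is "side" or "top"; returns a dict with "pixels" (420x560x3 uint8, blue, green, red), "depth" (420x560 float32, m along the optical axis (not along the pixel's ray), 0 where there is no reading), "fx", "fy", "cx", "cy" (pixels), "k1" (the pictures are not rectified: a ray, as slopes to the right and down, at radius r is drawn at 1 + k1 r^2 times it, then the intrinsics apply), "T" (4x4, takes a point from camera to world coordinates). Camera axes: x right, y down, z forward; pixel columns grow to the right and rows downward; lengths in m; the calibration is good to about 2 mm. A picture is of the moment at which its call begins.
- job_done(): hands the job in, once; it reports no verdict.
Trained networks look in a picture, given as the dict that the camera call returned (one of the last four; its "shot" number tells which), for a name from the list of things; names that differ only in an ending like _2 or _b are one class to them, and where a whole thing is asked for, a point or a joint stands for the part that bears it (a point fixed in the world has none). Each returns a list of dicts, best first, with "confidence" (0 to 1); they miss things now and then, are a little off and sometimes report something else, mostly with a low value. They report only what shows in the picture. A call takes as long as a camera call. They do not tell look-alikes from the thing itself.
- find_in(picture, thing): "rect" ([left, top, right, bottom] in pixels, round what is visible of it).
- masks_of(picture, thing): "mask" (420x560 bool, what is visible of it) and "rect" ([left, top, right, bottom] in pixels, round what is visible of it).
- place_of(picture, thing): "xy" ([column, row] in pixels: a listed point, or the origin of a listed thing).
The state is a dict: "clock": time; "q": joint angles; "qvel": joint speeds; "joint_efforts": joint torques, N m; "position": TCP position; "tool_rot": TCP orientation; "force": force on the tool from outside, world axes, zero at the start; "ft_torque": the same for the moment, N m; "opening": opening from 0.0 (shut) to 1.0 (fully open).
Only numpy, scipy, OpenCV 4.12 (cv2) and the standard library are available. Lean on these libraries where they do the work, as an engineer would, in place of code of your own. Each camera call takes 0.05 s, during which the arm holds its last target. There are 200 camera calls.

## Task

One of the two steel sample cups on the bench stands upside down (closed bottom up). Set it as it is into the pan of the turn-over loader, let go, then use the crank pin to swing the pan right over onto the black stage so that the cup is turned out there mouth up, and swing the empty pan all the way back. Leave the other cup standing where it is.

Things in the scene. Friction and masses are not known exactly. Their poses are not given: they have to be found in the camera images.
- cup: Steel sample cup to turn: round, 50 mm across, 22 mm tall, 4 mm wall, 5 mm bottom, about 70 g. It starts upside down on the bench, plain flat bottom on top. Origin: centre of its mouth (at first on the bench). Its z axis points from mouth to bottom: up at first, down once turned. Near it, in changing places: the other cup and an amber jar with white lid (46 mm across, 60 mm tall).
- cup_b: The other steel cup, same size, standing the right way up with its hollow showing. Origin: centre of its underside, z up. Leave it alone.
- loader: Grey fixed loader, 116 x 230 mm (x, y). Origin: on the bench under the hinge's middle; z up. Hinge along x, 50 mm up, posts at x = +-49 mm, 60 mm high. Aluminium pan at y = +50 mm (centre), black fixed stage at y = -50 mm: square pockets 72 mm wide, floors 37 mm above the bench, rims 4-5 mm high; the pan's hinge side wall is 13 mm high, so lower a cup with the fingers either side of it in x.
- pin (a point): Grip point on the pan's crank pin, a steel bar 10 mm thick along the loader's x, free from x = 44 to 94 mm; point at x = 70. It is 80 mm from the hinge, 50 mm above the bench at both stops: y = +80 mm (start), y = -80 mm (pan upside down on the stage, half a turn up and over). Friction hinge, stays where left, up to 6 N. The bar may turn between fingers kept pointing down. Axes turn with the pan.
Not all that is in view belongs to the job. What is shaped like the cup but blue, brown or pink is not meant.

How it is judged:
On the way, in this order (a step that is already met when the one before it is completed fails the run):
1. the cup lies upside down in the pan, let go (x of cup in the frame of loader between -0.016 and 0.016 m and y of cup in the frame of loader between 0.034 and 0.066 m and z of cup in the frame of loader below 0.042 m and angle between cup's own z axis and vertical below 0.17 rad and contact force between cup and the fingers below 0.1 N), for 0.2 s.
2. the pan has been swung over onto the stage (y of pin in the frame of loader below -0.06 m and z of pin in the frame of loader below 0.075 m), for 0.1 s.
At the end, for the whole second after the job is handed in: The cup rests mouth up (within 10 degrees) on the floor of the black stage, its centre within 16 mm of the stage's centre in x and in y, at rest; the pan is back on its own side, its pin within 30 mm of its lowest height (about 20 degrees); the other cup stands upright within 25 mm of where it was (x of cup in the frame of loader between -0.016 and 0.016 m and y of cup in the frame of loader between -0.066 and -0.034 m and z of cup in the frame of loader between 0.054 and 0.064 m and angle between cup's own z axis and vertical above 2.97 rad and linear speed of cup below 0.02 m/s and y of pin in the frame of loader above 0.06 m and z of pin in the frame of loader below 0.08 m and distance of cup_b from where it was at the start of the episode below 0.025 m and angle between cup_b's own z axis and vertical below 0.17 rad); the robot touches nothing.
It fails at once if the other cup is knocked over or moved by more than 40 mm (distance of cup_b from where it was at the start of the episode above 0.04 m or angle between cup_b's own z axis and vertical above 0.6 rad).
It also fails if it takes over 72 s, if anything falls off the work surface, if the arm or the gripper's body presses on something with over 40 N, if the wrist force passes 120 N, or if a joint passes its speed limit or range.

## Working session

There is one attempt and no reset: what is moved stays moved. The work goes in short steps, Python scripts to look and compute and a tool call to move; the robot and the scene stay as the last step left them, time stands still between calls to the robot, and variables do not carry over. Pictures are saved under pics/ and viewed, about 8 in all and at most 12, crops included, and the job is handed in when it is done.

Besides the shell and the picture viewer there is one more tool, called after "Request:" as name([rows], argument=value, ...), one row to a line, values as JSON. send_rows: Moves the arm, as the interface text tells. Its arguments: {"type":"object","properties":{"plan":{"type":"array","items":{"type":"array","items":{"type":"number"}}},"grip_force":{"type":"number"}},"required":["plan"]}

```bash
ls; mkdir -p pics
cat > h.py <<'E'
import numpy as np,cv2
from station import *
def ray(f,u,v):
    x=(u-f["cx"])/f["fx"];y=(v-f["cy"])/f["fy"];a,b=x,y
    for _ in range(20):
        s=1+f["k1"]*(a*a+b*b);a,b=x/s,y/s
    return np.stack([a,b,np.ones_like(a)],-1)
def world(f,u,v):
    u=np.asarray(u,float);v=np.asarray(v,float)
    d=f["depth"][v.round().astype(int),u.round().astype(int)]
    p=ray(f,u,v)*d[...,None]
    return p@f["T"][:3,:3].T+f["T"][:3,3]
def onz(f,u,v,z):
    r=f["T"][:3,:3]@ray(f,np.float64(u),np.float64(v));o=f["T"][:3,3]
    return o+r*(z-o[2])/r[2]
def cloud(f):
    v,u=np.mgrid[0:420,0:560];return world(f,u,v)
E
python3 - <<'E'
from h import *
fs={n:grab_frame(n) for n in("side","top")}
for n,f in fs.items():
    cv2.imwrite(f"pics/{n}0.png",f["pixels"])
    print(n,f["T"].round(3).tolist(),f["fx"],f["k1"])
    for t in("cup","cup_b","loader","pin"):
        for m in find_in(f,t)[:5]:
            print(t,m["confidence"],np.round(m["rect"]))
        for m in place_of(f,t)[:5]:
            u,v=m["xy"];print("  place",t,m["confidence"],np.round(m["xy"]),world(f,u,v).round(3), onz(f,u,v,0.05 if t=="pin" else 0).round(3))
print(read_state())
E
```

```text
pics
side [[0.853, -0.371, 0.366, 0.271], [-0.521, -0.626, 0.58, -0.479], [0.014, -0.686, -0.728, 0.675], [0.0, 0.0, 0.0, 1.0]] 431.05723898058886 -0.11394505651790729
cup 0.91 [297. 150. 314. 170.]
cup 0.86 [309. 170. 330. 197.]
cup 0.82 [289. 199. 313. 219.]
cup 0.63 [260. 176. 285. 203.]
cup 0.63 [235. 150. 259. 172.]
  place cup 0.91 [200. 173.] [0.483 0.232 0.019] [0.488 0.252 0.   ]
  place cup 0.82 [299. 213.] [0.607 0.014 0.021] [0.618 0.03  0.   ]
  place cup 0.72 [270. 189.] [0.593 0.107 0.019] [0.603 0.124 0.   ]
  place cup 0.67 [322. 187.] [0.694 0.054 0.021] [0.707 0.071 0.   ]
  place cup 0.67 [248. 162.] [0.592 0.21  0.018] [0.601 0.23  0.   ]
cup_b 0.91 [297. 150. 314. 170.]
cup_b 0.86 [309. 170. 330. 197.]
cup_b 0.82 [289. 199. 313. 219.]
cup_b 0.63 [260. 176. 285. 203.]
cup_b 0.63 [235. 150. 259. 172.]
  place cup_b 0.91 [200. 173.] [0.483 0.232 0.019] [0.488 0.252 0.   ]
  place cup_b 0.82 [299. 213.] [0.607 0.014 0.021] [0.618 0.03  0.   ]
  place cup_b 0.72 [270. 189.] [0.593 0.107 0.019] [0.603 0.124 0.   ]
  place cup_b 0.67 [322. 187.] [0.694 0.054 0.021] [0.
[... 1654 characters left out ...]
] [ 0.509 -0.051  0.052] [ 0.509 -0.051  0.05 ]
{'clock': 0.9, 'q': array([-1.47057408e+00,  2.58561838e-01,  2.14913074e-02,  1.33368135e+00,
        3.59709874e-06,  1.41817742e+00]), 'qvel': array([-0.00017258, -0.0011519 , -0.00219978, -0.00018492, -0.00021303,
       -0.00030688]), 'joint_efforts': array([ 1.76106787e-03, -5.55365789e+01,  3.44735241e+01,  1.05763072e-03,
       -2.89493637e-04,  1.37426657e-07]), 'position': array([ 0.1375719 , -0.53251387,  0.21479604]), 'tool_rot': array([ 2.48377830e+00, -1.92360671e+00,  5.21540515e-05]), 'force': array([ 0.24138543, -0.29535941, -0.31418545]), 'ft_torque': array([0.036845  , 0.00544775, 0.00983281]), 'opening': 0.9964352801889598}
```

Run:
```python
import cv2
t=cv2.imread("pics/top0.png");s=cv2.imread("pics/side0.png")
cv2.imwrite("pics/c0.png",cv2.resize(t[110:350,130:430],None,fx=2.5,fy=2.5,interpolation=cv2.INTER_CUBIC))
cv2.imwrite("pics/c1.png",cv2.resize(s[135:385,160:370],None,fx=2.4,fy=2.4,interpolation=cv2.INTER_CUBIC))
```

```text
(no output)
```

View pics/c0.png

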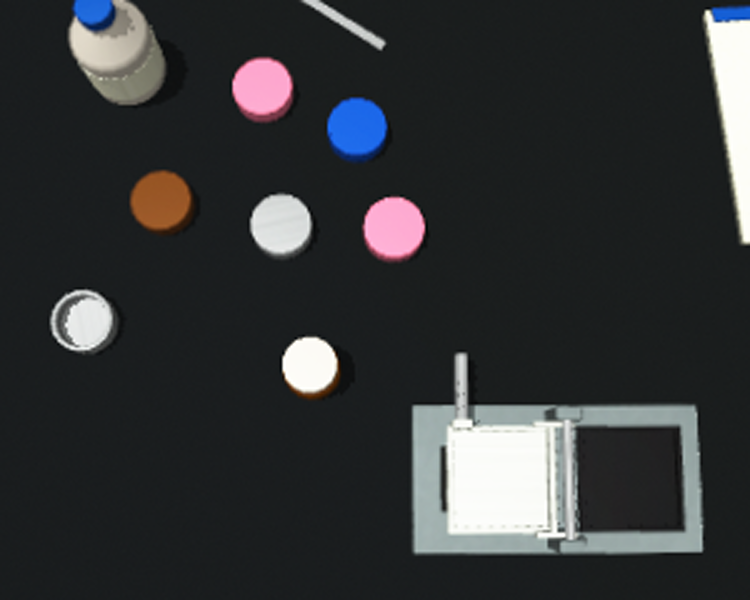

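View pics/c1.png

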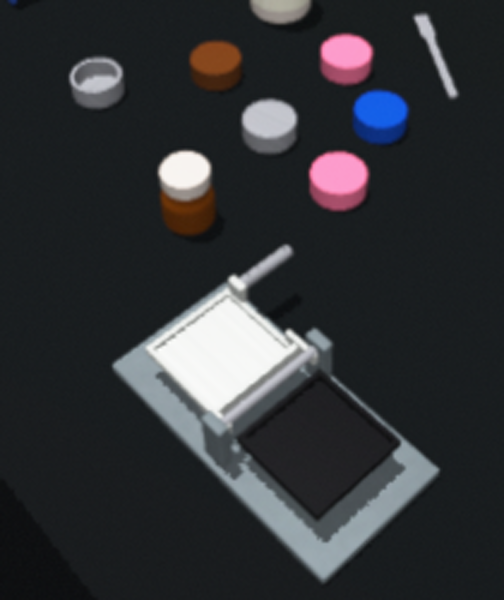

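Candidates in the top picture, full-frame pixels:
- steel disc with a closed top, (242,200): this is the inverted cup
- steel cup with its hollow showing, (163,238): cup_b
- brown (195,190), pink (235,146), pink (288,201), blue (273,161)
- jar with white lid (254,256)

I choose (242,200), which is (272,186) in the side picture. Next I measure the cup and the loader.

```bash
cat > meas.py <<'E'
from h import *
def steel(f,c,zt=.022,r=.034):
    P=cloud(f);m=(abs(P[...,2]-zt)<.005)&(np.hypot(P[...,0]-c[0],P[...,1]-c[1])<r)
    return P[m]
E
python3 - <<'E'
from meas import *
for n in("top","side"):
    f=grab_frame(n)
    Q=steel(f,(.595,.115))
    h=cv2.minEnclosingCircle(Q[:,:2].astype(np.float32))
    print(n,"cup",len(Q),np.median(Q[:,2]),h, (Q.min(0)+Q.max(0))/2)
    ms=masks_of(f,"loader")
    if ms:
        m=ms[0]["mask"];P=cloud(f);q=P[m]
        pl=q[(abs(q[:,2])<.03)&(q[:,2]>0.003)]
        print(" loader",len(q),np.histogram(q[:,2],bins=np.arange(-.01,.08,.005)))
        print(" rect all",cv2.minAreaRect(q[q[:,2]>0.003][:,:2].astype(np.float32)))
    P=cloud(f)
    # pin bar: between z .04 and .06 beyond loader +x side
    m=(P[...,2]>.035)&(P[...,2]<.065)&(P[...,0]>.42)&(P[...,0]<.56)&(P[...,1]>-.12)&(P[...,1]<.0)
    v,u=np.nonzero(m);q=P[m];k=q[:,0]>.495;print(" pin pts",k.sum(),q[k].mean(0),q[k].min(0),q[k].max(0),np.polyfit(q[k][:,0],q[k][:,1],1))
    for lo,hi in((.054,.075),):
        mm=(P[...,2]>lo)&(P[...,2]<hi)&(P[...,0]>.38)&(P[...,0]<.53)&(P[...,1]>-.3)&(P[...,1]<-.08)
        a=P[mm];print(" hinge",len(a),cv2.minAreaRect(a[:,:2].astype(np.float32)))
    if n=="top":
        cv2.imwrite("pics/c2.png",cv2.resize(f["pixels"][175:265,150:270],None,fx=5,fy=5,interpolation=cv2.INTER_CUBIC))
E
```

```text
top cup 466 0.02255013482378082 ((0.6042279601097107, 0.11929208040237427), 0.025134198367595673) [0.60380711 0.1192615  0.02215055]
 loader 6947 (array([   0,    6,   23,  927, 1729,    6,   16,   43,   80, 2734,  690,
         66,  357,  176,   68,    0,    0]), array([-0.01 , -0.005,  0.   ,  0.005,  0.01 ,  0.015,  0.02 ,  0.025,
        0.03 ,  0.035,  0.04 ,  0.045,  0.05 ,  0.055,  0.06 ,  0.065,
        0.07 ,  0.075]))
 rect all ((0.46676138043403625, -0.11619172990322113), (0.15177813172340393, 0.2768142819404602), 12.171272277832031)
 pin pts 97 [ 0.51140259 -0.0502797   0.054425  ] [ 0.49500306 -0.11998478  0.04324139] [ 0.52924451 -0.0386187   0.06114146] [ 0.66377741 -0.38973719]
 hinge 225 ((0.4527839124202728, -0.1386203169822693), (0.10669124126434326, 0.02414693683385849), 12.981202125549316)
side cup 298 0.020690001058361884 ((0.6026245355606079, 0.11915033310651779), 0.02550647221505642) [0.60263666 0.11904243 0.02055825]
 loader 8354 (array([   1,  139,  164, 2969,  179,   26,   25,   29, 1356, 2256,  404,
        295,  336,  139,    7,    0,    0]), array([-0.01 , -0.005,  0.   ,  0.005,  0.01 ,  0.015,  0.02 ,  0.025,
        0.03 ,  0.035,  0.04 ,  0.045,  0.05 ,  0.055,  0.06 ,  0.065,
        0.07 ,  0.075]))
 rect all ((0.4247819781303406, -0.26088064908981323), (0.4956663250923157, 0.1997576653957367), 76.76444244384766)
 pin pts 90 [ 0.51124567 -0.04779257  0.05191656] [ 0.49547745 -0.05432511  0.04604617] [ 0.52825421 -0.03923316  0.05527573] [ 0.21648662 -0.15847041]
 hinge 147 ((0.4535241425037384, -0.14185957610607147), (0.10842732340097427, 0.020457137376070023), 13.02978515625)
```

View pics/c2.png

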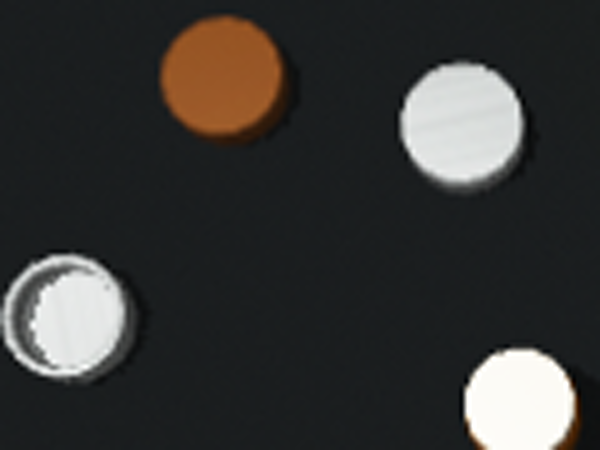

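The close crop confirms the choice: steel with a plain closed top at crop (462,123), while cup_b shows its hollow at crop (66,316). Estimates: cup at (0.603, 0.119), loader origin about (0.453, -0.140), yaw about 12.5°. Moving now.

Request:
send_rows([
  [23,32.5,-5,4.4,0.6],
  [23,32.5,-5,4.4,0.6],
  [23,32.5,-5,4.4,0.6],
  [23,32.5,-5,4.4,0.6],
  [23,32.5,-5,4.4,0.6],
], grip_force=40)

```text
clock: 1.52
position: [0.2531, -0.3684, 0.1896]
tool_rot: [2.807, -1.41, 0.0]
force: [0.8, -1.1, 0.7]
opening: 0.801
```

Request:
send_rows([
  [23,32.5,-5,4.4,0.6],
  [23,32.5,-5,4.4,0.6],
  [23,32.5,-5,4.4,0.6],
  [23,32.5,-5,4.4,0.6],
  [23,32.5,-5,4.4,0.6],
])

```text
clock: 1.93
position: [0.3683, -0.2058, 0.1649]
tool_rot: [3.025, -0.848, 0.001]
force: [1.2, -0.3, 0.9]
opening: 0.798
```

Request:
send_rows([
  [23,32.5,-5,4.4,0.6],
  [23,32.5,-5,4.4,0.6],
  [23,32.5,-5,4.4,0.6],
  [23,32.5,-5,4.4,0.6],
  [23,32.5,-5,4.4,0.6],
])

```text
clock: 2.35
position: [0.4834, -0.043, 0.1398]
tool_rot: [3.131, -0.254, 0.001]
force: [1.1, -0.8, 0.3]
opening: 0.798
```

Request:
send_rows([
  [23,32.5,-5,4.4,0.6],
  [23,32.5,-5,4.4,0.6],
  [23,32.5,-5,4.4,0.6],
  [23,32.5,-5,4.4,0.6],
  [0,0,0,0,0.6],
])

```text
clock: 2.77
position: [0.5772, 0.0899, 0.1181]
tool_rot: [-3.131, -0.235, -0.0]
force: [-2.2, -0.7, 0.7]
opening: 0.804
```

Request:
send_rows([
  [20,22,-20,3.9,0.6],
  [6,7,-10,0,0.6],
  [0,0,0,0,0.6],
])

```text
clock: 3.02
position: [0.6002, 0.1154, 0.0869]
tool_rot: [-3.124, -0.33, 0.006]
force: [-0.3, 0.0, -0.6]
opening: 0.802
```

Run:
```python
from meas import *
f=grab_frame("side");cv2.imwrite("pics/c3.png",cv2.resize(f["pixels"][90:290,180:400],None,fx=3,fy=3,interpolation=cv2.INTER_CUBIC))
s=read_state();print(s["position"],s["tool_rot"],s["opening"])
```

```text
[0.5998494  0.11440086 0.08821794] [-3.12431483 -0.32817076  0.00488902] 0.7975387216432347
```

View pics/c3.png

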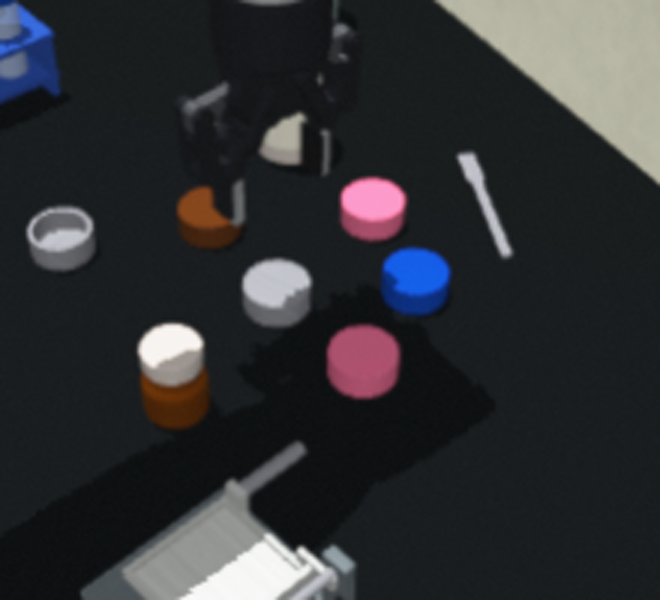

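The fingers straddle the cup, which sits at crop (277,290), and nothing blocks the descent. Correcting by +3/+4 mm and descending.

Request:
send_rows([
  [3,4,-20,0,0.6],
  [0,0,-22,0,0.6],
  [0,0,-18,0,0.6],
  [0,0,-12,0,0.6],
  [0,0,0,0,0.6],
])

```text
clock: 3.48
position: [0.6018, 0.1168, 0.0162]
tool_rot: [3.125, 0.325, -0.006]
force: [-1.1, 0.4, 0.9]
opening: 0.8
```

Request:
send_rows([
  [0,0,0,0,-1],
  [0,0,0,0,-1],
  [0,0,0,0,-1],
  [0,0,0,0,-1],
  [0,0,0,0,-1],
])

```text
clock: 3.9
position: [0.6039, 0.1179, 0.0186]
tool_rot: [3.124, 0.328, 0.002]
force: [0.3, -0.0, -0.8]
opening: 0.086
```

Run:
```python
from meas import *
f=grab_frame("side");cv2.imwrite("pics/c4.png",cv2.resize(f["pixels"][90:290,180:400],None,fx=3,fy=3,interpolation=cv2.INTER_CUBIC))
s=read_state();print(s["position"],s["tool_rot"],s["opening"],s["force"])
for n in ("side","top"):
    g=grab_frame(n)
    for m in place_of(g,"cup")[:7]: print(n,m["confidence"],onz(g,*m["xy"],0).round(3))
```

```text
[0.60381168 0.11798895 0.01841309] [3.12436956e+00 3.27902211e-01 1.45397600e-03] 0.008199339933724596 [-0.274313   -0.60489049  0.01278203]
side 0.86 [0.71  0.076 0.   ]
side 0.85 [0.719 0.157 0.   ]
side 0.83 [0.491 0.259 0.   ]
side 0.82 [0.604 0.118 0.   ]
side 0.81 [0.622 0.03  0.   ]
side 0.67 [0.603 0.222 0.   ]
top 0.71 [0.629 0.029 0.   ]
top 0.7 [0.703 0.073 0.   ]
top 0.57 [0.602 0.124 0.   ]
top 0.3 [ 0.515 -0.05   0.   ]
```

View pics/c4.png

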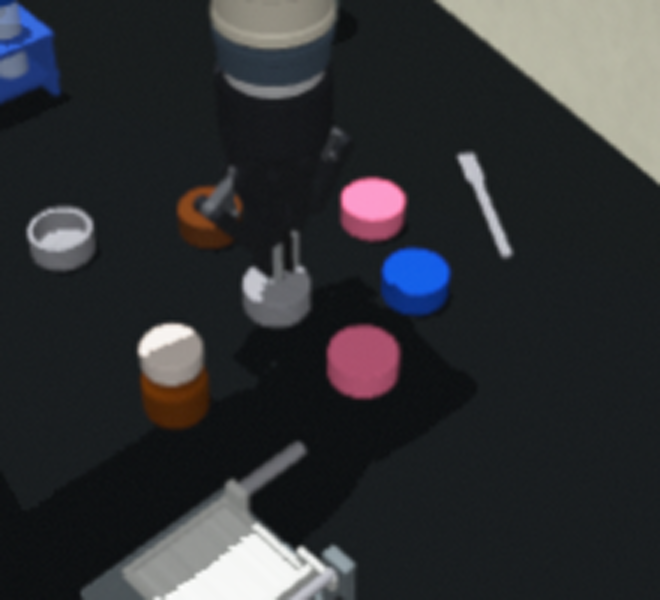

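Run:
```python
from meas import *
for n in("side","top"):
    f=grab_frame(n);P=cloud(f)
    m=(np.hypot(P[...,0]-.604,P[...,1]-.118)<.03)&(P[...,2]>.012)&(P[...,2]<.07)
    q=P[m];v,u=np.nonzero(m);d=f["pixels"][m].mean(1)
    print(n,np.c_[np.histogram(q[:,2],bins=np.arange(.01,.07,.004))[1][:-1],np.histogram(q[:,2],bins=np.arange(.01,.07,.004))[0]].round(3).tolist())
    k=(q[:,2]>.0255)&(q[:,2]<.05);print(q[k][np.argsort(q[k][:,2])][:14].round(3).tolist())
```

```text
side [[0.01, 17.0], [0.014, 25.0], [0.018, 201.0], [0.022, 32.0], [0.026, 0.0], [0.03, 1.0], [0.034, 4.0], [0.038, 15.0], [0.042, 14.0], [0.046, 19.0], [0.05, 22.0], [0.054, 19.0], [0.058, 18.0], [0.062, 16.0]]
[[0.6, 0.111, 0.033], [0.597, 0.111, 0.035], [0.598, 0.113, 0.036], [0.605, 0.108, 0.036], [0.608, 0.108, 0.037], [0.599, 0.106, 0.038], [0.602, 0.107, 0.038], [0.605, 0.109, 0.039], [0.598, 0.109, 0.039], [0.61, 0.108, 0.039], [0.599, 0.107, 0.04], [0.591, 0.114, 0.041], [0.613, 0.112, 0.041], [0.608, 0.108, 0.041]]
top [[0.01, 4.0], [0.014, 4.0], [0.018, 33.0], [0.022, 55.0], [0.026, 0.0], [0.03, 0.0], [0.034, 0.0], [0.038, 2.0], [0.042, 1.0], [0.046, 0.0], [0.05, 4.0], [0.054, 1.0], [0.058, 0.0], [0.062, 0.0]]
[[0.588, 0.101, 0.026], [0.6, 0.109, 0.039], [0.6, 0.107, 0.04], [0.601, 0.106, 0.046]]
```

Run:
```python
from meas import *
f=grab_frame("side");P=cloud(f)
for u in(271,273,278,280):
    print(u,[(v,P[v,u].round(3).tolist(),f["pixels"][v,u].tolist()) for v in range(166,196,2)])
print(read_state()["opening"])
```

```text
271 [(166, [0.593, 0.103, 0.088], [24, 23, 21]), (168, [0.594, 0.105, 0.081], [25, 23, 21]), (170, [0.594, 0.104, 0.076], [25, 23, 22]), (172, [0.597, 0.11, 0.065], [31, 30, 29]), (174, [0.596, 0.109, 0.06], [35, 33, 32]), (176, [0.596, 0.109, 0.054], [37, 34, 33]), (178, [0.596, 0.109, 0.048], [36, 34, 32]), (180, [0.597, 0.111, 0.04], [36, 35, 33]), (182, [0.598, 0.114, 0.032], [89, 86, 84]), (184, [0.6, 0.116, 0.023], [109, 106, 105]), (186, [0.598, 0.114, 0.02], [111, 106, 105]), (188, [0.594, 0.107, 0.022], [110, 106, 105]), (190, [0.592, 0.104, 0.019], [112, 107, 106]), (192, [0.589, 0.099, 0.019], [111, 106, 105]), (194, [0.59, 0.1, 0.012], [106, 101, 100])]
273 [(166, [0.6, 0.106, 0.084], [25, 22, 21]), (168, [0.599, 0.104, 0.079], [28, 25, 23]), (170, [0.598, 0.103, 0.076], [42, 41, 39]), (172, [0.599, 0.105, 0.068], [97, 96, 94]), (174, [0.6, 0.106, 0.061], [105, 104, 101]), (176, [0.6, 0.107, 0.054], [105, 103, 100]), (178, [0.599, 0.106, 0.05], [105, 103, 101]), (180, [0.6, 0.107, 0.043], [104, 102, 99]), (182, [0.599, 0.107, 0.037], [106, 104, 102]), (184, [0.605, 0.117,
[... 940 characters left out ...]
])]
280 [(166, [0.662, 0.183, -0.003], [29, 27, 23]), (168, [0.658, 0.176, -0.002], [31, 29, 26]), (170, [0.655, 0.171, -0.003], [31, 29, 26]), (172, [0.649, 0.161, 0.0], [31, 29, 26]), (174, [0.646, 0.156, 0.0], [30, 28, 23]), (176, [0.643, 0.15, -0.0], [32, 29, 26]), (178, [0.64, 0.145, -0.001], [88, 84, 81]), (180, [0.625, 0.12, 0.02], [154, 147, 146]), (182, [0.621, 0.113, 0.022], [110, 106, 104]), (184, [0.618, 0.108, 0.021], [110, 105, 104]), (186, [0.614, 0.102, 0.022], [110, 105, 104]), (188, [0.611, 0.096, 0.023], [109, 104, 103]), (190, [0.611, 0.096, 0.016], [98, 94, 92]), (192, [0.61, 0.096, 0.011], [94, 90, 89]), (194, [0.611, 0.097, 0.003], [90, 87, 85])]
-0.0011252057769213647
```

Both views agree that the shut fingertips stand at about z = 0.036 while the TCP reads 0.018. They are about 26 mm higher than the interface text implies, so the fingers closed above the cup. The cup is untouched. I open and measure the real tip height against the state.

Request:
send_rows([
  [0,0,0,0,0.6],
  [0,0,0,0,0.6],
  [0,0,0,0,0.6],
  [0,0,0,0,0.6],
])

```text
clock: 4.63
position: [0.6035, 0.118, 0.0178]
tool_rot: [-3.124, -0.328, 0.0]
force: [0.8, 0.5, 0.8]
opening: 0.561
```

```bash
cat > tips.py <<'E'
from meas import *
s=read_state();c=s["position"];print(c.round(4),s["opening"],s["force"].round(1))
a=np.deg2rad(12.2);ex=np.array([np.cos(a),np.sin(a)]);ey=np.array([-ex[1],ex[0]])
for n in("side","top"):
    f=grab_frame(n);P=cloud(f)
    d=P[...,:2]-c[:2];lx=d@ex;ly=d@ey;dark=f["pixels"].mean(2)
    m=(abs(ly)<.015)&(abs(lx)<.065)&(P[...,2]<.10)&(abs(lx)>.026)&(P[...,2]>.004)
    for sgn in(-1,1):
        k=m&(lx*sgn>0);q=np.c_[lx[k],ly[k],P[k][:,2]];q=q[np.argsort(q[:,2])]
        print(n,sgn,len(q),(q[:8]*1e3).round().tolist(),"inner lx",np.percentile(abs(q[:,0]),[2,50]) if len(q) else 0)
E
python3 tips.py
```

```text
[0.6035 0.118  0.0178] 0.5609160848207774 [0.8 0.5 0.8]
side -1 244 [[-27.0, -3.0, 7.0], [-32.0, -3.0, 37.0], [-31.0, -9.0, 38.0], [-28.0, -9.0, 38.0], [-30.0, -8.0, 39.0], [-32.0, -7.0, 40.0], [-31.0, -6.0, 41.0], [-27.0, -11.0, 42.0]] inner lx [0.02665224 0.03563284]
side 1 122 [[26.0, -10.0, 40.0], [29.0, -10.0, 42.0], [36.0, -5.0, 42.0], [36.0, -5.0, 45.0], [30.0, -9.0, 46.0], [28.0, -11.0, 46.0], [36.0, -5.0, 48.0], [26.0, -10.0, 49.0]] inner lx [0.02623661 0.04327906]
top -1 21 [[-58.0, -1.0, 4.0], [-33.0, -11.0, 44.0], [-33.0, -9.0, 46.0], [-30.0, -11.0, 46.0], [-34.0, -7.0, 47.0], [-32.0, -11.0, 48.0], [-34.0, -14.0, 85.0], [-40.0, -12.0, 85.0]] inner lx [0.03046514 0.03624704]
top 1 0 [] inner lx 0
```

Request:
send_rows([
  [0,0,0,0,0.6],
  [0,0,0,0,0.6],
  [0,0,-8,0,0.6],
  [0,0,-8,0,0.6],
  [0,0,0,0,0.6],
])

```text
clock: 5.15
position: [0.6024, 0.1179, -0.0003]
tool_rot: [-3.124, -0.328, 0.004]
force: [-0.3, -0.2, -0.4]
opening: 0.801
```

```bash
python3 tips.py
```

```text
[ 6.024e-01  1.179e-01 -3.000e-04] 0.801170557771637 [-0.3 -0.2 -0.4]
side -1 310 [[-40.0, -7.0, 22.0], [-36.0, -9.0, 24.0], [-42.0, -6.0, 25.0], [-41.0, -8.0, 27.0], [-40.0, -10.0, 27.0], [-42.0, -6.0, 28.0], [-37.0, -11.0, 29.0], [-46.0, 5.0, 30.0]] inner lx [0.02810521 0.04197445]
side 1 296 [[36.0, -1.0, 20.0], [35.0, 2.0, 21.0], [35.0, -5.0, 22.0], [35.0, 4.0, 23.0], [34.0, -3.0, 25.0], [35.0, -8.0, 25.0], [35.0, 5.0, 25.0], [33.0, 6.0, 25.0]] inner lx [0.0318931  0.04100798]
top -1 25 [[-38.0, -11.0, 5.0], [-40.0, -9.0, 32.0], [-40.0, -11.0, 33.0], [-39.0, -11.0, 40.0], [-44.0, -13.0, 72.0], [-46.0, -12.0, 73.0], [-42.0, -13.0, 73.0], [-40.0, -13.0, 74.0]] inner lx [0.03267096 0.04019884]
top 1 0 [] inner lx 0
```

Request:
send_rows([
  [0,0,-6,0,0.6],
  [0,0,-5,0,0.6],
  [0,0,0,0,0.6],
  [0,0,0,0,-1],
  [0,0,0,0,-1],
])

```text
clock: 5.67
position: [0.6036, 0.118, -0.009]
tool_rot: [3.124, 0.328, 0.0]
force: [-1.4, 1.3, 1.0]
opening: 0.562
```

Request:
send_rows([
  [0,0,0,0,-1],
  [0,0,0,0,-1],
  [0,0,0,0,-1],
  [0,0,0,0,-1],
])

```text
clock: 6.0
position: [0.6037, 0.118, -0.0089]
tool_rot: [3.124, 0.328, 0.001]
force: [-0.4, 0.4, 3.4]
opening: 0.562
```

```bash
python3 tips.py
```

```text
[ 0.6037  0.118  -0.0089] 0.5622716073931372 [-0.4  0.4  3.4]
side -1 366 [[-30.0, -3.0, 8.0], [-31.0, -8.0, 13.0], [-31.0, -11.0, 14.0], [-31.0, -8.0, 15.0], [-28.0, -11.0, 16.0], [-35.0, -6.0, 17.0], [-31.0, -11.0, 17.0], [-30.0, -7.0, 18.0]] inner lx [0.02636244 0.03626997]
side 1 221 [[27.0, -9.0, 12.0], [37.0, -5.0, 14.0], [28.0, -11.0, 15.0], [29.0, -10.0, 17.0], [35.0, -7.0, 20.0], [29.0, -10.0, 21.0], [26.0, -10.0, 22.0], [36.0, -6.0, 22.0]] inner lx [0.02632378 0.04731113]
top -1 19 [[-64.0, -5.0, 4.0], [-29.0, -15.0, 5.0], [-30.0, -9.0, 17.0], [-29.0, -13.0, 51.0], [-32.0, -14.0, 55.0], [-36.0, -12.0, 58.0], [-34.0, -12.0, 58.0], [-49.0, -13.0, 61.0]] inner lx [0.02894593 0.0342478 ]
top 1 0 [] inner lx 0
```

The grip stopped at an opening of 0.56, about 48 mm, which fits the cup. Lifting and carrying it over the pan.

Request:
send_rows([
  [0,0,10,0,-1],
  [0,0,25,0,-1],
  [0,0,30,0,-1],
  [0,0,25,0,-1],
  [-10,-12,5,0,-1],
])

```text
clock: 6.52
position: [0.5965, 0.1072, 0.0905]
tool_rot: [-3.124, -0.33, -0.011]
force: [-0.1, -0.5, 0.4]
opening: 0.561
```

Request:
send_rows([
  [-22,-29,0,0,-1],
  [-22,-29,0,0,-1],
  [-22,-29,0,0,-1],
  [-22,-29,0,0,-1],
  [-22,-29,0,0,-1],
])

```text
clock: 6.93
position: [0.4816, -0.04, 0.0857]
tool_rot: [-3.124, -0.329, 0.001]
force: [1.6, -1.1, -0.1]
opening: 0.561
```

Request:
send_rows([
  [-22,-29,0,0,-1],
  [-18,-24,0,0,-1],
  [0,0,0,0,-1],
  [0,0,0,0,-1],
])

```text
clock: 7.27
position: [0.4424, -0.0931, 0.086]
tool_rot: [-3.125, -0.323, -0.0]
force: [-0.4, 0.7, -0.7]
opening: 0.56
```

Run:
```python
from meas import *
s=read_state();print(s["position"].round(4),s["opening"],s["tool_rot"].round(3))
for n in("side","top"):
    f=grab_frame(n)
    cv2.imwrite(f"pics/d_{n}.png",f["pixels"])
    for m in place_of(f,"cup")[:6]: print(n,m["confidence"],np.round(m["xy"]),onz(f,*m["xy"],.085).round(3))
    for t in("loader","pin"):
        for m in place_of(f,t)[:2]: print(n,t,m["confidence"],onz(f,*m["xy"],.05*(t=="pin")).round(3))
a=cv2.imread("pics/d_side.png")[130:390,150:400];b=cv2.imread("pics/d_top.png")[180:380,270:470]
cv2.imwrite("pics/d.png",np.hstack([cv2.resize(a,(400,416),interpolation=cv2.INTER_CUBIC),cv2.resize(b,(400,416),interpolation=cv2.INTER_CUBIC)]))
```

```text
[ 0.4424 -0.0931  0.086 ] 0.5597071140340056 [-3.125 -0.323 -0.   ]
side 0.95 [299. 213.] [ 0.574 -0.034  0.085]
side 0.63 [250. 263.] [ 0.443 -0.088  0.085]
side 0.61 [200. 174.] [0.459 0.158 0.085]
side 0.6 [322. 185.] [0.655 0.005 0.085]
side loader 0.94 [ 0.45  -0.146  0.   ]
side pin 0.93 [ 0.503 -0.05   0.05 ]
top 0.81 [272. 164.] [0.669 0.071 0.085]
top 0.78 [287. 201.] [0.605 0.028 0.085]
top 0.69 [231. 150.] [0.68  0.154 0.085]
top 0.65 [333. 304.] [ 0.439 -0.092  0.085]
top 0.61 [200. 191.] [0.587 0.192 0.085]
top 0.6 [163. 240.] [0.482 0.234 0.085]
top pin 0.96 [ 0.507 -0.047  0.05 ]
```

View pics/d.png

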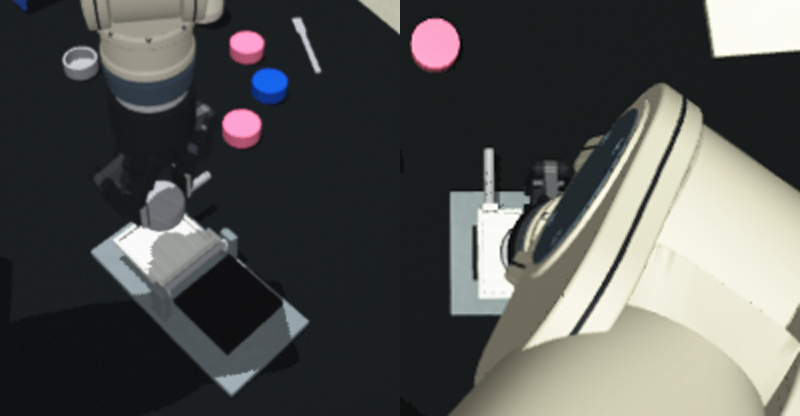

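The cup is held over the pan, at about (165,205) in the left half, but it looks tilted. I check that with a plane fit of its face.

```bash
cat > tilt.py <<'E'
from meas import *
s=read_state();c=s["position"]
a=np.deg2rad(12.2);ex=np.array([np.cos(a),np.sin(a)]);ey=np.array([-ex[1],ex[0]])
f=grab_frame("side");P=cloud(f);b=f["pixels"].astype(int).mean(2)
d=P[...,:2]-c[:2];L=np.stack([d@ex,d@ey,P[...,2]],-1)
m=(abs(L[...,0])<.024)&(abs(L[...,1])<.04)&(L[...,2]>.06)&(L[...,2]<.14)&(b>70)
q=L[m];print(len(q),(q.min(0)*1e3).round(),(q.max(0)*1e3).round())
for y in np.arange(-.035,.04,.005):
    k=abs(q[:,1]-y)<.0025
    if k.sum()>3: print(round(y*1e3),k.sum(),np.percentile(q[k][:,2]*1e3,[5,50,95]).round())
cv2.imwrite("pics/e.png",cv2.resize(f["pixels"][215:295,205:300],None,fx=6,fy=6,interpolation=cv2.INTER_CUBIC))
E
python3 tilt.py
```

```text
611 [-24. -24.  94.] [ 24.  21. 118.]
-25 34 [ 95. 103. 114.]
-20 117 [ 96. 109. 116.]
-15 94 [ 97. 114. 117.]
-10 91 [ 99. 115. 116.]
-5 66 [113. 115. 116.]
0 63 [114. 115. 116.]
5 53 [114. 115. 116.]
10 52 [113. 115. 116.]
15 32 [113. 115. 117.]
20 9 [113. 115. 116.]
```

View pics/e.png

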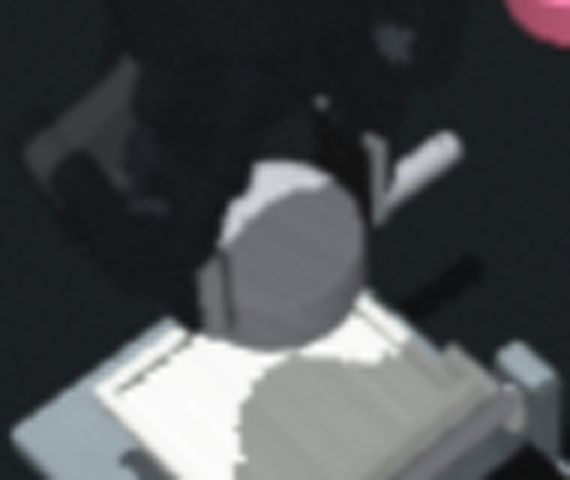

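The plane fit says the cup is level: top flat at z = 0.115, bottom at about 0.094. The picture agrees, so lowering about 56 mm.

Request:
send_rows([
  [1,1,-15,0,-1],
  [0,0,-18,0,-1],
  [0,0,-12,0,-1],
  [0,0,-6,0,-1],
  [0,0,0,0,-1],
])

```text
clock: 8.13
position: [0.4439, -0.0905, 0.0337]
tool_rot: [-3.123, -0.329, 0.003]
force: [-0.3, 0.6, -0.9]
opening: 0.561
```

Request:
send_rows([
  [0,0,-2,0,-1],
  [0,0,-2,0,-1],
  [0,0,0,0,-1],
  [0,0,0,0,-1],
])

```text
clock: 8.47
position: [0.4448, -0.0911, 0.0312]
tool_rot: [3.124, 0.328, 0.001]
force: [0.3, -0.4, -0.3]
opening: 0.563
```

```bash
sed 's/>.06)&(L/>.03)\&(L/; s/<.14)/<.08)/;/imwrite/d' tilt.py > tilt2.py; python3 tilt2.py; python3 -c "
from h import *
s=read_state();print(s['position'],s['force'])"
```

```text
806 [-24. -40.  32.] [24. 22. 72.]
-35 11 [47. 48. 49.]
-30 35 [34. 35. 37.]
-25 107 [34. 36. 60.]
-20 145 [34. 47. 62.]
-15 108 [34. 58. 62.]
-10 88 [35. 60. 62.]
-5 65 [45. 60. 62.]
0 57 [59. 61. 62.]
5 57 [59. 60. 62.]
10 46 [59. 61. 64.]
15 21 [59. 60. 62.]
20 6 [59. 60. 61.]
[ 0.44483112 -0.09114214  0.03121089] [-0.16385686 -0.25109271 -0.69086822]
```

Request:
send_rows([
  [0,0,-1,0,-1],
  [0,0,0,0,-1],
  [0,0,0,0,-1],
])

```text
clock: 8.77
position: [0.4446, -0.0911, 0.0299]
tool_rot: [3.124, 0.328, 0.0]
force: [0.6, -0.0, -0.4]
opening: 0.56
```

Request:
send_rows([
  [0,0,-1,0,-1],
  [0,0,0,0,-1],
  [0,0,0,0,-1],
])

```text
clock: 9.02
position: [0.4445, -0.091, 0.0287]
tool_rot: [-3.124, -0.328, 0.0]
force: [-0.1, -0.1, -0.6]
opening: 0.562
```

Request:
send_rows([
  [0,0,-1,0,-1],
  [0,0,0,0,-1],
  [0,0,0,0,0.45],
  [0,0,0,0,0.45],
  [0,0,0,0,0.45],
])

```text
clock: 9.43
position: [0.4445, -0.091, 0.0277]
tool_rot: [-3.124, -0.328, 0.0]
force: [1.0, 0.3, 0.3]
opening: 0.725
```

Request:
send_rows([
  [0,0,0,0,0.45],
  [0,0,10,0,0.45],
  [0,0,25,0,0.45],
  [0,0,30,0,0.45],
  [0,0,20,0,0.45],
])

```text
clock: 9.85
position: [0.4448, -0.0911, 0.1148]
tool_rot: [3.124, 0.328, 0.001]
force: [1.1, 0.3, 0.4]
opening: 0.724
```

Request:
send_rows([
  [12,9,0,7,-0.2],
  [12,9,0,7,-0.2],
  [12,9,0,7,-0.2],
  [12,9,0,7,-0.2],
  [12,8,0,7,-0.2],
])

```text
clock: 10.27
position: [0.505, -0.0465, 0.1128]
tool_rot: [-2.877, -1.261, 0.0]
force: [0.6, 0.1, -0.1]
opening: 0.4
```

Request:
send_rows([
  [0,0,0,7,-0.2],
  [0,0,0,7,-0.2],
  [0,0,0,7,-0.2],
  [0,0,0,7,-0.2],
  [0,0,0,7,-0.2],
])

```text
clock: 10.68
position: [0.5045, -0.0469, 0.1126]
tool_rot: [-2.365, -2.068, 0.0]
force: [0.4, 0.7, -0.3]
opening: 0.399
```

Request:
send_rows([
  [0,0,0,7,-0.2],
  [0,0,0,7,-0.2],
  [0,0,0,6,-0.2],
  [0,0,0,0,-0.2],
])

```text
clock: 11.02
position: [0.5045, -0.047, 0.1127]
tool_rot: [-1.972, -2.446, 0.0]
force: [-0.5, 0.0, 0.4]
opening: 0.405
```

Run:
```python
from meas import *
s=read_state();print(s["position"].round(4),s["opening"],s["tool_rot"].round(3),s["q"].round(2))
for n in("side","top"):
    f=grab_frame(n);P=cloud(f)
    cv2.imwrite(f"pics/g_{n}.png",f["pixels"])
    a=np.deg2rad(12.5);R=np.array([[np.cos(a),np.sin(a)],[-np.sin(a),np.cos(a)]])
    L=(P[...,:2]-[.453,-.140])@R.T
    m=(L[...,0]>.055)&(L[...,0]<.09)&(abs(L[...,1]-.08)<.02)&(abs(P[...,2]-.05)<.02)
    print(n,m.sum(),"pin local y",np.percentile(L[m][:,1],[5,50,95]).round(4),"z",np.percentile(P[m][:,2],[5,50,95]).round(3))
    m=(abs(L[...,0])<.035)&(abs(L[...,1]-.05)<.033)&(P[...,2]>.055)&(P[...,2]<.065)
    q=L[m];print(" cup",m.sum(),q.min(0).round(3),q.max(0).round(3)) if m.sum() else 0
    for t in("cup","pin"):
        for k in place_of(f,t)[:7]:
            w=onz(f,*k["xy"],.05 if t=="pin" else .037);l=R@(w[:2]-[.453,-.14])
            if abs(l).max()<.13: print(" ",t,k["confidence"],w.round(3),l.round(3))
a=cv2.imread("pics/g_side.png")[130:390,150:400];b=cv2.imread("pics/g_top.png")[180:380,270:470]
cv2.imwrite("pics/g.png",np.hstack([cv2.resize(a,(400,416),interpolation=cv2.INTER_CUBIC),cv2.resize(b,(400,416),interpolation=cv2.INTER_CUBIC)]))
```

```text
[ 0.5045 -0.047   0.1127] 0.4049497963293822 [-1.972 -2.446  0.   ] [-0.26  0.24 -0.27  1.06  0.   -0.47]
side 94 pin local y [0.0742 0.0771 0.0821] z [0.048 0.052 0.055]
 cup 537 [-0.022  0.027] [0.026 0.076]
  cup 0.75 [ 0.443 -0.086  0.037] [0.002 0.055]
  pin 0.75 [ 0.503 -0.052  0.05 ] [0.067 0.075]Traceback (most recent call last):
  File "<stdin>", line 9, in <module>
    return _quantile_unchecked(
        a, q, axis, out, overwrite_input, method, keepdims, weights)
    return _ureduce(a,
                    func=_quantile_ureduce_func,
    ...<5 lines>...
                    overwrite_input=overwrite_input,
                    method=method)
    r = func(a, **kwargs)
    result = _quantile(arr,
                       quantiles=q,
    ...<2 lines>...
                       out=out,
                       weights=wgt)
    slices_having_nans = np.isnan(arr[-1, ...])
                                  ~~~^^^^^^^^^
IndexError: index -1 is out of bounds for axis 0 with size 0
```

The side view puts the cup in the pan at local (2, 52) mm and level. The pin is where expected. Going down on the pin, slowly at the end.

Request:
send_rows([
  [0,-1,-25,0,-0.2],
  [0,0,-25,0,-0.2],
  [0,0,-20,0,-0.2],
  [0,0,-15,0,-0.2],
  [0,0,0,0,-0.2],
])

```text
clock: 11.63
position: [0.5028, -0.0476, 0.0251]
tool_rot: [-1.977, -2.436, 0.003]
force: [-0.4, -0.2, -0.4]
opening: 0.398
```

Request:
send_rows([
  [0,0,-8,0,-0.2],
  [0,0,-6,0,-0.2],
  [0,0,0,0,-0.2],
])

```text
clock: 11.88
position: [0.5045, -0.048, 0.0134]
tool_rot: [-1.978, -2.44, 0.0]
force: [-0.1, 0.4, -0.6]
opening: 0.4
```

Request:
send_rows([
  [0,0,0,0,-1],
  [0,0,0,0,-1],
  [0,0,0,0,-1],
  [0,0,0,0,-1],
  [0,0,0,0,-1],
], grip_force=25)

```text
clock: 12.3
position: [0.5048, -0.0474, 0.0144]
tool_rot: [1.977, 2.442, 0.002]
force: [-1.2, 5.5, 4.2]
opening: 0.106
```

Run:
```python
from meas import *
s=read_state();print(s["position"].round(4),s["opening"],s["force"].round(1))
f=grab_frame("side")
cv2.imwrite("pics/g2.png",cv2.resize(f["pixels"][170:390,190:370],None,fx=2.7,fy=2.7,interpolation=cv2.INTER_CUBIC))
```

```text
[ 0.5048 -0.0474  0.0144] 0.10624945666280523 [-1.2  5.5  4.2]
```

View pics/g2.png

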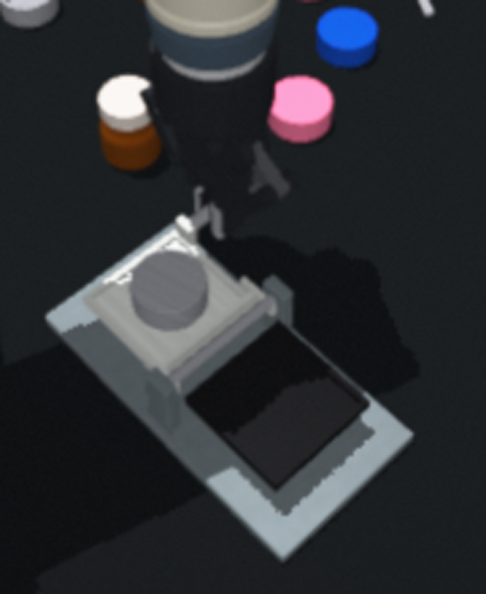

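The pin is gripped at (205,215) and the cup sits upside down in the pan at (170,290). I work out the arc numbers.

Run:
```python
import numpy as np
a=np.deg2rad(12.3);th=np.deg2rad(np.arange(0,181,7.5))
p=np.c_[-np.sin(a)*80*np.cos(th),np.cos(a)*80*np.cos(th),80*np.sin(th)]
r=np.round((p-p[0])*2)/2;d=np.diff(r,axis=0)
for i in range(0,24,5): print([x+[0,-1] for x in d[i:i+5].tolist()])
```

```text
[[0.0, -0.5, 10.5, 0, -1], [0.5, -2.0, 10.0, 0, -1], [1.0, -3.5, 10.0, 0, -1], [1.0, -4.5, 9.5, 0, -1], [1.0, -5.5, 8.5, 0, -1]]
[[1.5, -7.0, 8.0, 0, -1], [1.5, -7.5, 7.0, 0, -1], [2.0, -8.5, 6.0, 0, -1], [2.0, -9.5, 4.5, 0, -1], [2.0, -9.5, 3.5, 0, -1]]
[[2.5, -10.0, 2.0, 0, -1], [2.0, -10.0, 0.5, 0, -1], [2.5, -10.5, -0.5, 0, -1], [2.0, -10.0, -2.0, 0, -1], [2.0, -9.5, -3.5, 0, -1]]
[[2.0, -9.0, -4.5, 0, -1], [2.0, -8.5, -6.0, 0, -1], [1.5, -8.0, -7.0, 0, -1], [1.5, -6.5, -8.0, 0, -1], [1.5, -6.0, -8.5, 0, -1]]
[[1.0, -4.5, -9.5, 0, -1], [0.5, -3.0, -10.0, 0, -1], [0.5, -2.0, -10.0, 0, -1], [0.0, -1.0, -10.5, 0, -1]]
```

Request:
send_rows([
  [0,-0.5,10.5,0,-1],
  [0.5,-2,10,0,-1],
  [1,-3.5,10,0,-1],
  [1,-4.5,9.5,0,-1],
  [1,-5.5,8.5,0,-1],
])

```text
clock: 12.77
position: [0.5078, -0.0614, 0.0629]
tool_rot: [-1.973, -2.441, -0.007]
force: [1.2, 16.7, 2.5]
opening: 0.107
```

Request:
send_rows([
  [0,0,0,0,-1],
  [0,0,0,0,-1],
])

```text
clock: 12.93
position: [0.5081, -0.0619, 0.0635]
tool_rot: [-1.975, -2.441, -0.006]
force: [-2.0, 14.2, 10.2]
opening: 0.106
```

Request:
send_rows([
  [1,-5.5,9,0,-1],
  [1.5,-7,7.5,0,-1],
  [2,-8,6,0,-1],
])

```text
clock: 13.18
position: [0.5126, -0.0826, 0.0857]
tool_rot: [-1.974, -2.442, -0.005]
force: [-1.3, 12.8, 6.8]
opening: 0.106
```

Request:
send_rows([
  [2,-9,5,0,-1],
  [2,-9.5,4,0,-1],
  [2.5,-10,2.5,0,-1],
  [2,-10,1,0,-1],
])

```text
clock: 13.52
position: [0.5214, -0.1224, 0.0985]
tool_rot: [1.976, 2.442, 0.003]
force: [1.2, 6.7, 5.2]
opening: 0.104
```

Request:
send_rows([
  [2.5,-10.5,-0.5,0,-1],
  [2,-10,-2,0,-1],
  [2,-9.5,-3.5,0,-1],
])

```text
clock: 13.77
position: [0.5281, -0.1531, 0.0922]
tool_rot: [1.976, 2.441, 0.002]
force: [2.2, 5.9, 2.6]
opening: 0.101
```

Request:
send_rows([
  [2,-9,-4.5,0,-1],
  [2,-8.5,-6,0,-1],
  [1.5,-8,-7,0,-1],
  [1.5,-6.5,-8,0,-1],
])

```text
clock: 14.1
position: [0.5353, -0.1862, 0.066]
tool_rot: [1.976, 2.439, 0.0]
force: [1.4, 1.9, 4.3]
opening: 0.104
```

Request:
send_rows([
  [1.5,-6,-8.5,0,-1],
  [1,-4.5,-9.5,0,-1],
  [0.5,-3,-10,0,-1],
])

```text
clock: 14.35
position: [0.5384, -0.2001, 0.0375]
tool_rot: [1.977, 2.439, -0.001]
force: [1.7, -1.6, 5.8]
opening: 0.106
```

Request:
send_rows([
  [0.5,-2,-8,0,-1],
  [0,-1,-7,0,-1],
  [0,0,-4,0,-1],
  [0,0,0,0,-1],
])

```text
clock: 14.68
position: [0.5391, -0.2034, 0.0179]
tool_rot: [1.977, 2.438, -0.002]
force: [6.5, -8.2, -2.3]
opening: 0.104
```

```bash
cat > look.py <<'E'
from meas import *
import sys
s=read_state();print(s["clock"],s["position"].round(4),s["opening"],s["force"].round(1))
a=np.deg2rad(12.4);R=np.array([[np.cos(a),np.sin(a)],[-np.sin(a),np.cos(a)]])
for n in("side","top"):
    f=grab_frame(n)
    if n=="side": cv2.imwrite(sys.argv[1],cv2.resize(f["pixels"][170:390,190:370],None,fx=2.7,fy=2.7,interpolation=cv2.INTER_CUBIC))
    P=cloud(f);L=(P[...,:2]-[.453,-.140])@R.T
    m=(L[...,0]>.085)&(L[...,0]<.1)&(abs(L[...,1])<.1)&(P[...,2]>.035)&(P[...,2]<.15)
    if m.sum(): print(n,"bar end",m.sum(),np.median(L[m],0).round(3),np.median(P[m][:,2]).round(3))
    for k in place_of(f,"pin")[:2]:
        w=onz(f,*k["xy"],.05);print(n,"pin",k["confidence"],(R@(w[:2]-[.453,-.14])).round(3))
E
python3 look.py pics/p1.png
```

```text
14.6833 [ 0.5391 -0.2034  0.0179] 0.1037972729033086 [ 6.5 -8.2 -2.3]
side pin 0.96 [ 0.069 -0.079]
top bar end 2 [ 0.091 -0.07 ] 0.081
top pin 0.69 [ 0.069 -0.089]
```

Request:
send_rows([
  [0,0,-2,0,-1],
  [0,0,-2,0,-1],
  [0,0,0,0,-1],
  [0,0,0,0,-1],
  [0,0,0,0,-1],
])

```text
clock: 15.3
position: [0.5391, -0.2036, 0.0146]
tool_rot: [1.976, 2.437, -0.003]
force: [5.1, -8.2, -1.0]
opening: 0.105
```

```bash
python3 look.py pics/p1.png
```

```text
15.3 [ 0.5391 -0.2036  0.0146] 0.10521246600468226 [ 5.1 -8.2 -1. ]
side pin 0.91 [ 0.076 -0.079]
top bar end 1 [ 0.093 -0.076] 0.055
top pin 0.77 [ 0.075 -0.088]
```

View pics/p1.png

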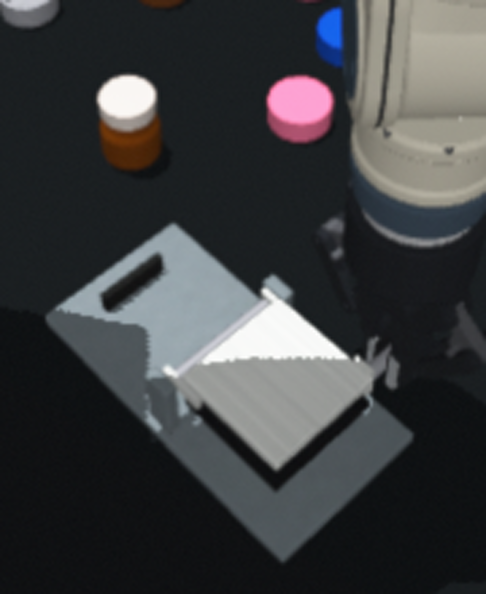

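The pan lies over the stage and the pin is held at (380,370). I press slightly further down to the stop, then swing back.

Request:
send_rows([
  [0,0,-2,0,-1],
  [0,0,-2,0,-1],
  [0,0,0,0,-1],
  [0,0,0,0,-1],
  [0,0,0,0,-1],
])

```text
clock: 15.92
position: [0.5393, -0.2037, 0.0119]
tool_rot: [1.975, 2.437, -0.003]
force: [1.4, -6.3, 13.3]
opening: 0.105
```

At the stop (Fz 13 N). Swinging back, slow at first.

Request:
send_rows([
  [0,0.5,4,0,-1],
  [0,0.5,5,0,-1],
  [0,0.5,5,0,-1],
  [-0.5,1,5,0,-1],
  [-0.5,1.5,5,0,-1],
])

```text
clock: 16.33
position: [0.5385, -0.2008, 0.0349]
tool_rot: [1.976, 2.435, -0.005]
force: [6.8, -15.0, -2.6]
opening: 0.104
```

Request:
send_rows([
  [-0.5,1.5,5,0,-1],
  [-0.5,2,5,0,-1],
  [-0.5,2.5,5,0,-1],
  [-1,5.5,9,0,-1],
  [-1.5,6,8.5,0,-1],
])

```text
clock: 16.75
position: [0.5349, -0.1841, 0.0683]
tool_rot: [1.976, 2.433, -0.006]
force: [4.9, -13.4, 5.0]
opening: 0.103
```

Request:
send_rows([
  [-1.5,6.5,8,0,-1],
  [-1.5,7.5,7,0,-1],
  [-2,8.5,6,0,-1],
  [-2,9,4.5,0,-1],
  [-2,9.5,3.5,0,-1],
])

```text
clock: 17.17
position: [0.5252, -0.1405, 0.097]
tool_rot: [1.976, 2.437, -0.002]
force: [4.4, -5.2, 0.8]
opening: 0.108
```

Request:
send_rows([
  [-2,10,2,0,-1],
  [-2.5,10.5,0.5,0,-1],
  [-2,10,-0.5,0,-1],
  [-2.5,10,-2,0,-1],
])

```text
clock: 17.5
position: [0.5159, -0.099, 0.0963]
tool_rot: [1.976, 2.439, -0.001]
force: [6.2, -6.1, -5.0]
opening: 0.105
```

Request:
send_rows([
  [-2,9.5,-3.5,0,-1],
  [-2,9.5,-4.5,0,-1],
  [-2,8.5,-6,0,-1],
  [-1.5,7.5,-7,0,-1],
])

```text
clock: 17.83
position: [0.5083, -0.0649, 0.0744]
tool_rot: [1.976, 2.438, -0.004]
force: [6.0, -14.7, -9.0]
opening: 0.108
```

Request:
send_rows([
  [-1.5,7,-8,0,-1],
  [-1,5.5,-8.5,0,-1],
  [-1,4.5,-9,0,-1],
  [-1,3.5,-9,0,-1],
])

```text
clock: 18.17
position: [0.5047, -0.0482, 0.0402]
tool_rot: [1.975, 2.431, -0.012]
force: [6.2, -36.1, -3.7]
opening: 0.103
```

Request:
send_rows([
  [-0.5,2,-8,0,-1],
  [0,0.5,-6,0,-1],
  [0,0,-5,0,-1],
  [0,0,0,0,-1],
])

```text
clock: 18.5
position: [0.5061, -0.0468, 0.0237]
tool_rot: [1.974, 2.427, -0.01]
force: [4.4, -30.5, 12.1]
opening: 0.098
```

Request:
send_rows([
  [0.5,-3,0,0,-1],
  [0,0,-3,0,-1],
  [0,0,-3,0,-1],
  [0,0,0,0,-1],
  [0,0,0,0,-1],
])

```text
clock: 18.92
position: [0.5072, -0.0469, 0.0191]
tool_rot: [1.972, 2.431, 0.0]
force: [2.2, -12.7, 30.0]
opening: 0.107
```

Fz 30 N, so the pan is back on its stop. Releasing and backing off upward.

Request:
send_rows([
  [0,0,2,0,-0.3],
  [0,0,0,0,-0.3],
  [0,0,0,0,-0.3],
  [0,0,0,0,-0.3],
  [0,0,10,0,-0.3],
])

```text
clock: 19.33
position: [0.5013, -0.0429, 0.0257]
tool_rot: [-1.975, -2.438, 0.003]
force: [0.3, 0.8, -0.0]
opening: 0.346
```

Request:
send_rows([
  [0,0,25,0,-0.3],
  [0,0,30,0,-0.3],
  [0,0,30,0,-0.3],
  [0,25,20,0,-0.3],
  [0,35,10,0,-0.3],
])

```text
clock: 19.75
position: [0.5039, 0.0155, 0.1448]
tool_rot: [1.98, 2.436, 0.001]
force: [0.7, 0.1, -0.1]
opening: 0.349
```

Request:
send_rows([
  [0,35,10,0,-0.3],
  [0,35,0,0,-0.3],
  [0,35,0,0,-0.3],
  [0,0,0,0,-0.3],
  [0,0,0,0,-0.3],
])

```text
clock: 20.17
position: [0.5023, 0.1233, 0.152]
tool_rot: [-1.972, -2.444, 0.002]
force: [-0.1, -1.3, -0.4]
opening: 0.35
```

```bash
python3 look.py pics/p2.png
python3 - <<'E'
from meas import *
a=np.deg2rad(12.4);R=np.array([[np.cos(a),np.sin(a)],[-np.sin(a),np.cos(a)]])
for n in("side","top"):
    f=grab_frame(n);P=cloud(f);L=(P[...,:2]-[.453,-.140])@R.T
    m=(abs(L[...,0])<.034)&(abs(L[...,1]+.05)<.034)&(f["pixels"].mean(2)>60)
    q=np.c_[L[m],P[m][:,2]];t=q[q[:,2]>.053]
    print(n,m.sum(),"rim",len(t),cv2.minEnclosingCircle(t[:,:2].astype(np.float32)) if len(t) else 0,np.percentile(q[:,2],[2,25,50,75,98]).round(3))
    for k in place_of(f,"cup")[:8]:
        w=onz(f,*k["xy"],.0);w2=onz(f,*k["xy"],.059);print("  cup",k["confidence"],w.round(3),"stage-local",(R@(w2[:2]-[.453,-.14])).round(3))
E
```

```text
20.1667 [0.5023 0.1233 0.152 ] 0.3500863501673534 [-0.1 -1.3 -0.4]
side bar end 23 [0.09  0.077] 0.052
side pin 0.75 [0.077 0.074]
top bar end 28 [0.091 0.079] 0.055
top pin 0.77 [0.069 0.078]
side 870 rim 238 ((0.005988225806504488, -0.04513672739267349), 0.025351619347929955) [0.008 0.04  0.042 0.054 0.058]
  cup 0.95 [0.704 0.086 0.   ] stage-local [0.246 0.127]
  cup 0.87 [ 0.485 -0.153 -0.   ] stage-local [ 0.004 -0.043]
  cup 0.84 [0.722 0.154 0.   ] stage-local [0.276 0.184]
  cup 0.69 [0.622 0.032 0.   ] stage-local [0.163 0.094]
  cup 0.65 [0.492 0.246 0.   ] stage-local [0.089 0.311]
  cup 0.58 [0.601 0.218 0.   ] stage-local [0.18  0.264]
top 638 rim 194 ((0.008193358778953552, -0.04469972848892212), 0.025356240570545197) [0.036 0.042 0.044 0.057 0.061]
  cup 0.94 [0.627 0.021 0.   ] stage-local [0.19  0.123]
  cup 0.93 [ 0.471 -0.198  0.   ] stage-local [ 0.006 -0.044]
  cup 0.6 [0.704 0.077 0.   ] stage-local [0.271 0.158]
  cup 0.52 [0.708 0.171 0.   ] stage-local [0.294 0.242]
```

View pics/p2.png

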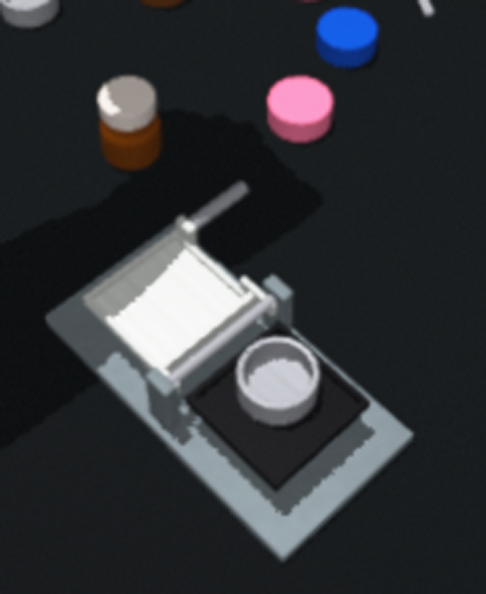

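The cup stands mouth up on the stage at (278,380). The pan is back and empty, the pin is at its start, and the gripper is clear. Handing in.

```bash
python3 -c "
from station import job_done
print(job_done())"
```

```text
the job is handed in; nothing more can be done
None
```

The upside-down steel cup is now mouth up on the black stage, the empty pan is swung back, and the job was handed in at about 20 s. No verdict was given.

**What I did:** I set the cup upside down in the pan and let go. I swung the pan over by the crank pin until it pressed on its stop, then swung it back to its own stop and let go.

**Last checks:**

| Check | Measured | Limit |
|---|---|---|
| Cup centre in the loader frame, x | +6 to +8 mm | ±16 mm |
| Cup centre in the loader frame, y | about -45 mm | -66 to -34 mm |
| Cup rim height | about 58 mm | 54 to 64 mm |
| Pin y | 77 to 79 mm | above 60 mm |
| Pin height | about 52 to 55 mm | below 80 mm |

The arm was clear of everything. The side view found the other cup standing within a few mm of where it was; the last top view did not pick it up.

**What disagreed:**
- **Fingertip height:** the fingertips stood about 26 mm higher than the reported tool position implies. The first grasp therefore closed above the cup without moving it, and I corrected from the depth images.
- **Side force on the pin:** it reached about 36 N late in the return swing because my arc was a few mm off. I eased it before letting go.

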